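# Snap the retaining clip onto a disc changer's spindle with a fork tool

## Task

The disc changer on the repair bench still lacks its retaining clip: pick up the fork tool by its handle and, holding it, use its tines to push the loose split clip sideways across the turntable until it snaps fully home in the groove of the spindle. Then lay the tool back down flat on the blue mat, clear of the changer, without dropping it. Do not touch the clip with the fingers, and leave the screwdriver, the phone and the dish where they are.

Things in the scene. Friction and masses are not known exactly. Their poses are not given: they have to be found in the camera images.
- changer: Fixed disc changer; origin on its spindle's axis at mat level, z up, x towards its circuit-board edge. Flat dark chassis, top 22 mm above the mat, reaching 125 mm to -x, 165 mm to +x, 125 mm to each side. On it a level grey turntable disc, 220 mm across, top 30 mm above the mat. Board parts, up to 25 mm above the chassis, all lie beyond x = 120 mm. The clip starts on the -x side.
- spindle_groove (a point): Point on the axis of the changer's upright fixed steel spindle, in the middle of the turntable: 5 mm above the turntable's top, 35 mm above the mat (the clip's mid-thickness when home); axes as the changer. The groove is a neck 22 mm in diameter, open from the turntable to 14 mm above it; over it sits a head 36 mm in diameter, its top 26 mm above the turntable.
- clip_eye (a point): Centre of the opening of the loose steel split clip, at mid-thickness. The clip (10 mm thick, 120 g, greased, friction 0.2) lies flat on the turntable. x axis: to its open mouth, which roughly faces the spindle. Its cross bar is 52 mm wide, inner face at x = -12.5 mm, back face (two shoulders that the fork pushes) at x = -24.5 mm; a 16 mm wide tongue runs back to x = -42 mm.
- clip: The same clip; origin on its underside below the eye, same axes. Its two sprung jaws run forward to x = 17 mm, 41 mm across the outsides, 25 mm between the insides, with round lips at x = 12 mm narrowing the mouth to 16 mm. Pushed with roughly 10 to 20 N the lips spread over the 22 mm neck and close behind it; home, the clip has 1 to 3 mm of play and may face any way.
- jaw_l (a joint): Spread of the clip's left jaw (rad): 0 closed, about 0.1 as its lip passes the neck, limit 0.25; a spring closes it.
- jaw_r (a joint): Spread of the clip's right jaw (rad), the same way.
- fork_handle (a point): Centre of the fork tool's black handle, an upright block 60 mm long (x), 20 mm wide (y), 52 mm high; 26 mm above the tool's flat underside. Grip it across its 20 mm width. x axis: towards the fork; z up. The tool (160 g) lies flat on the mat.
- fork_tool: The same fork tool; origin on its underside below the handle's centre, same axes. A steel blade 8 mm thick, flush with the underside, carries a 52 mm wide yoke from x = 42 to 54 mm and two tines, each 15 mm wide, on to x = 75 mm; the slot between them, 22 mm wide and 21 mm deep, takes the clip's tongue, so that the tine ends bear on the clip's shoulders.
- screwdriver_mid (a point): A black-handled screwdriver, 170 mm long, lying on the mat on the other side of the changer from the fork tool: leave alone.
- phone: A black phone, 155 x 75 x 10 mm, lying on the mat: leave alone. Origin under its centre.
- dish: A white round dish, 90 mm across, 30 mm high, on the mat: leave alone. Origin under its centre.
Things that resemble listed ones, but are neither listed nor needed, are in the scene too. What is meant by the fork_tool is not brown, orange or red, and is the smaller of those in its own colour.

How it is judged (in metres and radians):
On the way, in this order (a step that is already met when the one before it is completed fails the run):
1. the fork tool is held clear of the mat (contact force between the fingers and fork_tool above 2 N and height (world z) of fork_tool above 0.012 m), for 0.1 s.
2. the clip is pushed home and its jaws have snapped shut behind the neck while the tool is held (contact force between the fingers and fork_tool above 2 N and distance between clip_eye and spindle_groove below 0.005 m and value of joint each of jaw_l, jaw_r below 0.04 rad), for 0.2 s.
At the end, for the whole second after the job is handed in: The clip lies flat around the spindle's neck, its eye within 5 mm of the groove point, both jaws closed (below 0.04 rad); the fork tool lies flat and upright on the mat (within 6 mm and 0.08 rad), touching neither changer nor clip; both are at rest (distance between clip_eye and spindle_groove below 0.005 m and value of joint each of jaw_l, jaw_r below 0.04 rad and angle between clip's own z axis and vertical below 0.1 rad and linear speed of each of clip, fork_tool below 0.02 m/s and height (world z) of fork_tool below 0.006 m and angle between fork_tool's own z axis and vertical below 0.08 rad and contact force between fork_tool and changer below 0.1 N and contact force between fork_tool and clip below 0.1 N).
It fails at once if the fingers touch the clip (contact force between the fingers and clip above 0.5 N).
It fails at once if the tool is dropped from more than 25 mm (height (world z) of fork_tool above 0.025 m and contact force between anything else and fork_tool below 0.02 N).
It fails at once if a bystander is moved more than 30 mm (distance of any of screwdriver_mid, phone, dish from where it was at the start of the episode above 0.03 m).
It also fails if it takes over 53 s, if anything falls off the work surface, if the arm or the gripper's body presses on something with over 40 N, if the wrist force passes 120 N, or if a joint passes its speed limit or range.

## Robot

A 6-joint arm with a two-finger parallel gripper is mounted at the origin on the work surface. World frame = base frame: x ahead of the robot, y to its left, z up, the work surface at z = 0. Lengths are in mm, angles in rad, forces in N, time in s.
With the tool pointing down it reaches from about 150 to 775 mm from the base axis. Payload 6.1 kg.
Tool frame: the origin (TCP) lies between the finger pads; the fingertips stand 17 mm ahead of it and the grasp point (between the pads) lies 2 mm behind it; z points along the fingers, y is the line along which they close (so a half turn about z gives the same grasp; the last joint's range is limited). The gripper opens to 85 mm and grips with 20 to 120 N. Pads are 22 mm wide; open, the fingers measure 114 mm over their backs; the gripper's body (76 mm by 85 mm) begins 54 mm behind the grasp point. The pads swing forward as they close: fully open they stand 13 mm farther back than shut.
Start: joints at [-1.211, 0.126, -0.04, 1.405, 0, 1.571], TCP at [184.838, -491.369, 248.295] pointing down, gripper open.
Joint ranges: [-2.72, 2.72], [-0.95, 1.95], [-1.27, 1.35], [-1.78, 2.02], [-1.46, 1.47], [-3.14, 3.14]. Speed limits (rad/s): [2.39, 2.39, 3.01, 3.14, 3.14, 3.14].

## Interface

Orientations are given as a 3x3 rotation matrix whose columns are the frame's x, y, z axes.
In Python, from cell import observe, grab_frame, camera_model, sign_off, trace, pinpoint gives the robot as it stands.
- The arm moves only by the tool servo_tool, never from a script. Its argument "moves" is a list of rows, each an object of numbers: "grip": the finger opening in mm, from 0 to 85.4; "x", "y", "z": the shift along the tool's x, y, z in mm; "ax", "ay", "az": the turn, a rotation vector about the tool's x, y, z in rad. In form: [{"grip": .., "x": .., "y": .., "z": .., "ax": .., "ay": .., "az": ..}, ...]. A call has 1 to 8 rows; each row is the pose to reach, as a shift and turn from the pose commanded when the call began, along the tool's axes at that moment; what a row does not reach only later rows make up. A row lasts 1/12 s, in which the tool goes at most 41.7 mm and 7.16 degrees, less where a joint would pass 70% of its speed; a pose out of reach is approached as far as the arm can. A call with a gripper value outside its range is refused whole. The fingers move at their own pace and stop on an object; "force" is the grip in N (left out, the last holds). Time passes only in rows, so rows that repeat a pose let the fingers close. It gives the time, the measured TCP pose, the force, the opening and the grip force at its end, in the units of the state.
- observe(): the state, without advancing time (a new reading comes with each control period).
- grab_frame(name): name is "scene" or "top" or "wrist"; returns (picture, depth): 400x640x3 uint8, blue, green, red; 400x640 float32, mm along the optical axis (not along the pixel's ray), 0 where there is no reading.
- camera_model(name): a dict with "vfov" (degrees; the focal length in pixels is half the picture's height over the tangent of half this angle, whatever the lens; pixels are square), "cx", "cy" (the principal point, pixels), "view" (4x4, takes a point from world to camera coordinates); the wrist camera has in their place "hand_eye" (4x4, takes a point from camera to tool coordinates, whose origin is the TCP and whose axes are the flange's). Camera axes: x right, y up, looking along -z (the intrinsics and any distortion apply to the point x, -y, -z); pixel columns grow to the right and rows downward; lengths in mm; the calibration is good to about 2 mm. A picture is of the moment at which its call begins: read the wrist's pose just before it. camera_model takes no time and is no camera call.
- sign_off(): hands the job in; it is judged then, once.
Trained networks look in the newest picture that a camera, given by its name, has taken for a name from the list of things; names that differ only in an ending like _2 or _b are one class to them, and where a whole thing is asked for, a point or a joint stands for the part that bears it (a point fixed in the world has none). Each returns a list of dicts, best first, with "score" (0 to 1); they miss things now and then, are a little off and sometimes report something else, mostly with a low value. They report only what shows in the picture. A call takes as long as a camera call. They do not tell look-alikes from the thing itself.
- trace(camera, name): "region" (400x640 bool, what is visible of it).
- pinpoint(camera, name): "location" ([x, y, z] in mm, in the coordinates of the camera as it stood for that picture, good to about 4 mm: a listed point, or the origin of a listed thing).
The state is a dict: "time_s": time; "joint_pos": joint angles; "dq": joint speeds; "tau": joint torques, N m; "tcp_pos": TCP position; "eef_rot": TCP orientation; "contact_force": force on the tool from outside, world axes, zero at the start; "moment": the same for the moment, N m; "finger_gap": opening from 0.0 (shut) to 1.0 (fully open); "gripper_force": force on a finger pad.
Only numpy, scipy, OpenCV 4.12 (cv2) and the standard library are available. Lean on these libraries where they do the work, as an engineer would, in place of code of your own. Each camera call takes 0.05 s, during which the arm holds its last target. There are 200 camera calls.

## Working session

There is one attempt and no reset: what is moved stays moved. The work goes in short steps, Python scripts to look and compute and a tool call to move; the robot and the scene stay as the last step left them, time stands still between calls to the robot, and variables do not carry over. Pictures are saved under pics/ and viewed, at most 11 in all, crops included, and the job is handed in when it is done.

Besides the shell and the picture viewer there is one more tool, called after "Request:" as name([rows], argument=value, ...), one row to a line, values as JSON. servo_tool: Moves the arm, as the interface text tells. Its arguments: {"type":"object","properties":{"moves":{"type":"array","items":{"type":"object","properties":{"grip":{"type":"number"},"x":{"type":"number"},"y":{"type":"number"},"z":{"type":"number"},"ax":{"type":"number"},"ay":{"type":"number"},"az":{"type":"number"}}}},"force":{"type":"number"}},"required":["moves"]}

```bash
mkdir -p pics
cat > h.py <<'E'
import numpy as np, cv2
from cell import observe, grab_frame, camera_model, sign_off, trace, pinpoint
def V(cam):
    m=camera_model(cam)
    if 'view' in m: return np.linalg.inv(np.array(m['view']))
    s=observe(); T=np.eye(4); T[:3,:3]=s['eef_rot']; T[:3,3]=s['tcp_pos']
    return T@np.array(m['hand_eye'])
def K(cam):
    m=camera_model(cam); return 200/np.tan(np.radians(m['vfov'])/2),m['cx'],m['cy']
def world(cam,depth,us,vs,T):
    f,cx,cy=K(cam); us=np.asarray(us);vs=np.asarray(vs); d=depth[vs,us]
    P=np.stack([(us-cx)/f*d,-(vs-cy)/f*d,-d,np.ones_like(d)])
    return (T@P)[:3].T[d>0]
def pix(cam,P,T):
    f,cx,cy=K(cam); q=np.linalg.inv(T)@np.append(P,1); return cx+f*q[0]/-q[2], cy-f*q[1]/-q[2]
E
python3 - <<'E'
from h import *
for c in ['scene','top']:
    im,d=grab_frame(c); cv2.imwrite(f'pics/{c}0.png',im); np.savez(f'{c}0.npz',im=im,d=d)
    print(c,{k:v for k,v in camera_model(c).items() if k!='view'})
    T=V(c); print(T[:3,3].round())
    for n in ['changer','spindle_groove','clip_eye','fork_handle','fork_tool','screwdriver_mid','phone','dish']:
        for r in pinpoint(c,n):
            p=(T@np.append(r['location'],1))[:3]
            print(n,round(r['score'],2),p.round(0),np.round(pix(c,p,T)))
print(observe()['time_s'], camera_model('wrist'))
E
```

```text
scene {'vfov': 42.11953111049922, 'cx': 320.7158452501614, 'cy': 191.4621043586373}
[1544. -201. 1012.]
changer 0.8 [660.  52.   3.] [327. 253.]
spindle_groove 0.91 [664.  48.  34.] [325. 246.]
spindle_groove 0.32 [509. 312.  -2.] [397. 198.]
clip_eye 0.64 [608.  61.  31.] [324. 231.]
fork_handle 0.86 [357. 208.  24.] [347. 167.]
fork_handle 0.84 [553. 525.  26.] [472. 186.]
fork_handle 0.8 [454. 445.  32.] [432. 169.]
fork_handle 0.65 [511. 308.  29.] [397. 191.]
fork_handle 0.57 [241. 287.  34.] [359. 139.]
fork_handle 0.53 [606.  64.  34.] [325. 230.]
fork_tool 0.91 [553. 524.   3.] [470. 192.]
fork_tool 0.8 [355. 206.   3.] [346. 172.]
fork_tool 0.75 [507. 311.  -1.] [397. 198.]
fork_tool 0.72 [238. 288.   3.] [359. 146.]
fork_tool 0.66 [454. 444.   2.] [431. 177.]
screwdriver_mid 0.55 [ 498. -313.    9.] [180. 239.]
phone 0.97 [729. 382.   4.] [454. 244.]
dish 0.84 [ 704. -391.    0.] [154. 308.]
top {'vfov': 45.35447324842451, 'cx': 322.6575894388823, 'cy': 201.53727181862422}
[ 283.   85. 1363.]
changer 0.83 [663.  49.  -0.] [337. 152.]
spindle_groove 0.73 [666.  48.  36.] [33
[... 413 characters left out ...]

fork_tool 0.59 [354. 206.  -2.] [283. 258.]
fork_tool 0.55 [510. 314.   3.] [246. 204.]
screwdriver_mid 0.83 [ 501. -308.    6.] [462. 204.]
phone 0.98 [727. 386.   0.] [223. 132.]
dish 0.95 [ 700. -392.    1.] [486. 137.]
dish 0.74 [663.  46.  -2.] [338. 152.]
0.9 {'vfov': 64.58640709346227, 'cx': 321.49596537426476, 'cy': 201.34443674245824, 'hand_eye': array([[-7.43776857e-04,  9.46196188e-01,  3.23592677e-01,
         8.40710240e+01],
       [ 9.99999566e-01,  8.85585088e-04, -2.90985267e-04,
        -1.38032765e-01],
       [-5.61898000e-04,  3.23592320e-01, -9.46196436e-01,
        -1.24458095e+02],
       [ 0.00000000e+00,  0.00000000e+00,  0.00000000e+00,
         1.00000000e+00]])}
```

Run:
```python
from h import *
a=np.load('scene0.npz')['im']; b=np.load('top0.npz')['im']
cv2.imwrite('pics/both.png',np.vstack([cv2.resize(a[110:290,120:520],(800,300),interpolation=cv2.INTER_CUBIC)[:,:],cv2.resize(b[100:340,130:530],(500,300),interpolation=cv2.INTER_AREA).repeat(1,1)[:, :500] if 0 else cv2.copyMakeBorder(cv2.resize(b[110:320,140:490],(500,300),interpolation=cv2.INTER_CUBIC),0,0,0,300,0)]))
c=cv2.resize(b[150:330,140:380],(800,600),interpolation=cv2.INTER_CUBIC); cv2.imwrite('pics/forks.png',c)
```

```text
(no output)
```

View pics/both.png

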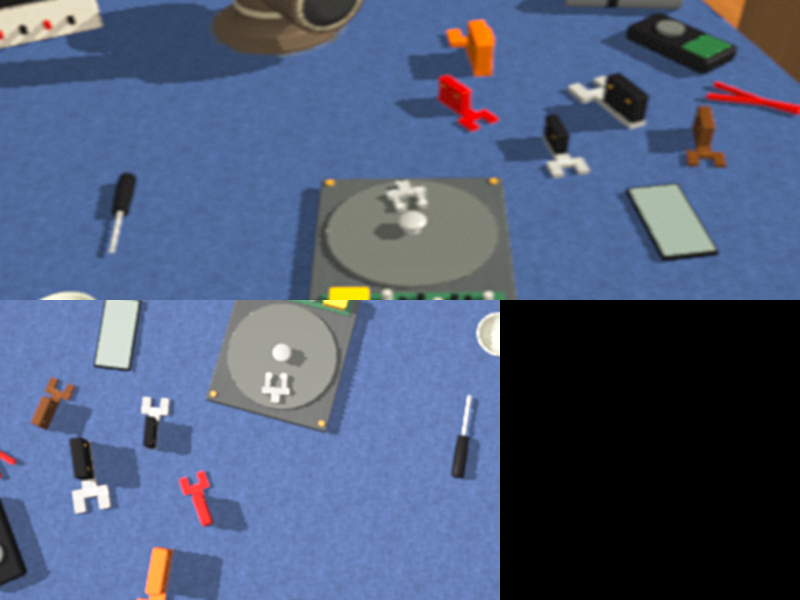

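View pics/forks.png

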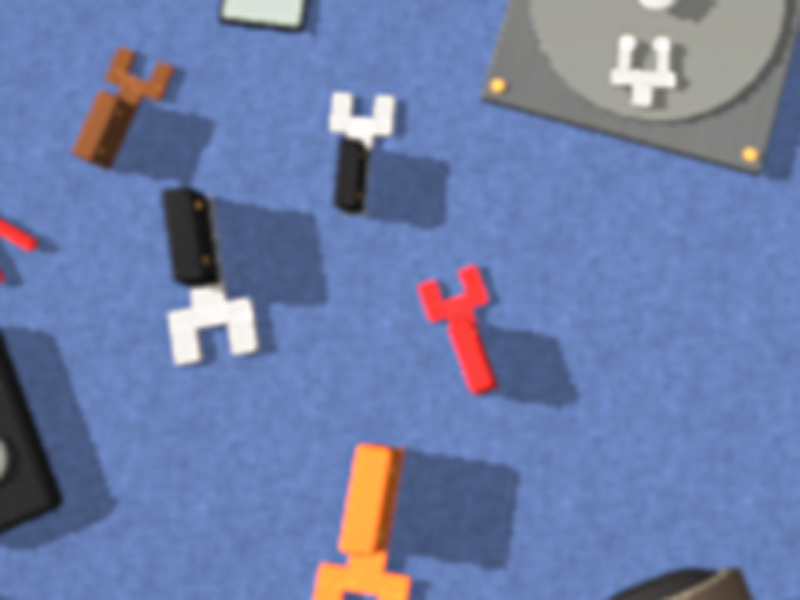

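Candidates for the fork (top-image pixels): brown (173,189), large black/white (199,222), small black/white (245,202), red (281,256) and orange (252,301). I choose the smaller black one at (245,202), world about (511,312). The clip is at (334,165) and the spindle at (337,147). Next I'll work out axes and the approach.

```bash
cat >> h.py <<'E'
def rot(yaw):  # tool down, tool x at yaw
    c,s=np.cos(yaw),np.sin(yaw); return np.array([[c,s,0],[s,-c,0],[0,0,-1.]])
def shift(target,yaw,s=None):
    from scipy.spatial.transform import Rotation as R
    s=s or observe(); E=np.array(s['eef_rot'])
    return (E.T@(np.array(target)-s['tcp_pos'])).round(1), R.from_matrix(E.T@rot(yaw)).as_rotvec().round(3)
E
python3 - <<'E'
from h import *
z=np.load('top0.npz'); d=z['d']; im=z['im']; T=V('top')
for n in ['fork_tool','clip','changer']:
    for r in trace('top',n):
        m=r['region']; v,u=np.nonzero(m)
        if n=='fork_tool' and not(abs(u.mean()-246)<12 and abs(v.mean()-200)<12): continue
        P=world('top',d,u,v,T)
        if n=='changer':
            cor=cv2.boxPoints(cv2.minAreaRect(P[:,:2].astype(np.float32)));print(cor.round());print(n,cv2.minAreaRect(P[:,:2].astype(np.float32)))
        else:
            w=im[v,u].min(1)>120; P=world('top',d,u[w],v[w],T); print(n,r['score'],len(P),P.mean(0),cv2.minAreaRect(P[:,:2].astype(np.float32)))
            if n=='fork_tool':
                k=~w; Q=world('top',d,u[k],v[k],T); Q=Q[Q[:,2]>40]; print('handle top',len(Q),Q.mean(0), 'yaw',np.arctan2(*(P.mean(0)-Q.mean(0))[1::-1]))
s=observe(); print(np.array(s['eef_rot']).round(3),s['tcp_pos'],s['time_s'])
for y in (-.1,-.1+np.pi): print(shift([505,312,200],y))
E
```

```text
fork_tool 0.85 150 [561.40440656 309.12059349   8.94719609] ((559.9214477539062, 309.4886169433594), (49.81389617919922, 43.3079948425293), 75.53496551513672)
handle top 157 [509.0182016  310.9335315   50.45286681] yaw -0.03459335858157778
[[ 508.  -37.]
 [ 797. -122.]
 [ 869.  123.]
 [ 580.  208.]]
changer ((688.4282836914062, 43.220970153808594), (255.8758087158203, 301.828369140625), 73.6426773071289)
[[ 0.936  0.352  0.   ]
 [ 0.352 -0.936 -0.   ]
 [-0.     0.    -1.   ]] [ 184.83758853 -491.37464543  248.33077493] 1.05
(array([ 582.5, -639.2,   48.3]), array([0.  , 0.  , 0.46]))
(array([ 582.5, -639.2,   48.3]), array([-0.   ,  0.   , -2.682]))
```

Request:
servo_tool([
  {"x": 28,"y": -31,"z": 0,"az": 0.11,"grip": 60},
  {"x": 56,"y": -62,"az": 0.22},
  {"x": 84,"y": -92,"az": 0.33},
  {"x": 112,"y": -123,"az": 0.44},
  {"x": 140,"y": -154,"az": 0.44},
  {"x": 168,"y": -184,"az": 0.44},
  {"x": 195,"y": -215,"az": 0.44},
  {"x": 223,"y": -246,"z": 10,"az": 0.44},
])

```text
invalid input
```

Run:
```python
from h import *
s=observe(); print(s['time_s'],s['tcp_pos'],shift([515,311,210],-.08))
```

```text
1.05 [ 184.83758853 -491.37464543  248.33077493] (array([ 591.5, -634.7,   38.3]), array([0.  , 0.  , 0.44]))
```

Request:
servo_tool([
  {"grip": 60,"x": 28,"y": -30,"z": 0,"ax": 0,"ay": 0,"az": 0.11},
  {"grip": 60,"x": 56,"y": -60,"z": 0,"ax": 0,"ay": 0,"az": 0.22},
  {"grip": 60,"x": 84,"y": -90,"z": 0,"ax": 0,"ay": 0,"az": 0.33},
  {"grip": 60,"x": 112,"y": -120,"z": 0,"ax": 0,"ay": 0,"az": 0.44},
  {"grip": 60,"x": 140,"y": -150,"z": 0,"ax": 0,"ay": 0,"az": 0.44},
  {"grip": 60,"x": 168,"y": -180,"z": 0,"ax": 0,"ay": 0,"az": 0.44},
  {"grip": 60,"x": 196,"y": -210,"z": 0,"ax": 0,"ay": 0,"az": 0.44},
  {"grip": 60,"x": 224,"y": -240,"z": 5,"ax": 0,"ay": 0,"az": 0.44},
], force=60)

```text
time_s: 1.72
tcp_pos: [310.4, -186.3, 244.2]
eef_rot: [[0.997, -0.081, 0.002], [-0.081, -0.997, -0.001], [0.002, 0.001, -1.0]]
contact_force: [1.1, -0.5, 0.1]
finger_gap: 0.701
gripper_force: 0.0
```

Run:
```python
from h import *
s=observe(); print(s['time_s'],s['tcp_pos'],shift([515,311,210],-.08))
```

```text
1.7167 [ 310.40992249 -186.27925133  244.22183534] (array([ 163.6, -512.2,   34.1]), array([ 0.001, -0.002, -0.001]))
```

Request:
servo_tool([
  {"grip": 60,"x": 12,"y": -40,"z": 0,"ax": 0,"ay": 0,"az": 0},
  {"grip": 60,"x": 24,"y": -80,"z": 0,"ax": 0,"ay": 0,"az": 0},
  {"grip": 60,"x": 36,"y": -120,"z": 0,"ax": 0,"ay": 0,"az": 0},
  {"grip": 60,"x": 48,"y": -160,"z": 0,"ax": 0,"ay": 0,"az": 0},
  {"grip": 60,"x": 60,"y": -200,"z": 0,"ax": 0,"ay": 0,"az": 0},
  {"grip": 60,"x": 72,"y": -240,"z": 0,"ax": 0,"ay": 0,"az": 0},
  {"grip": 60,"x": 86,"y": -280,"z": 10,"ax": 0,"ay": 0,"az": 0},
  {"grip": 60,"x": 98,"y": -320,"z": 20,"ax": 0,"ay": 0,"az": 0},
])

```text
time_s: 2.38
tcp_pos: [411.4, -6.9, 234.0]
eef_rot: [[0.999, -0.036, 0.001], [-0.036, -0.999, 0.03], [-0.0, -0.03, -1.0]]
contact_force: [-0.8, -0.7, 0.4]
finger_gap: 0.703
gripper_force: 0.0
```

Request:
servo_tool([
  {"grip": 60,"x": 12,"y": -38,"z": 4,"ax": 0,"ay": 0,"az": 0},
  {"grip": 60,"x": 24,"y": -76,"z": 8,"ax": 0,"ay": 0,"az": 0},
  {"grip": 60,"x": 36,"y": -114,"z": 12,"ax": 0,"ay": 0,"az": 0},
  {"grip": 60,"x": 48,"y": -152,"z": 14,"ax": 0,"ay": 0,"az": 0},
  {"grip": 60,"x": 66,"y": -188,"z": 14,"ax": 0,"ay": 0,"az": 0},
  {"grip": 60,"x": 66,"y": -192,"z": 14,"ax": 0,"ay": 0,"az": 0},
  {"grip": 60,"x": 66,"y": -192,"z": 14,"ax": 0,"ay": 0,"az": 0},
])

```text
time_s: 2.97
tcp_pos: [471.9, 24.7, 226.3]
eef_rot: [[1.0, 0.017, -0.002], [0.017, -0.998, 0.061], [-0.001, -0.061, -0.998]]
contact_force: [-0.8, 0.4, 0.5]
finger_gap: 0.703
gripper_force: 0.0
```

Run:
```python
from h import *
s=observe(); T=V('wrist'); im,d=grab_frame('wrist'); cv2.imwrite('pics/w1.png',im); np.savez('w1.npz',im=im,d=d,T=T)
print(s['time_s'],s['tcp_pos'])
for n in ['fork_handle','fork_tool']:
    for r in pinpoint('wrist',n):
        p=(T@np.append(r['location'],1))[:3]; print(n,r['score'],p.round(1),np.round(pix('wrist',p,T)))
g=im.min(2)
for r in trace('wrist','fork_tool'):
    v,u=np.nonzero(r['region']); P=world('wrist',d,u,v,T); ok=d[v,u]>0; w=g[v,u][ok]>120
    B=P[(P[:,2]<14)&w]; H=P[P[:,2]>45]
    if len(B)<50: print('few',len(B));continue
    print('blade',len(B),B.mean(0).round(1),cv2.minAreaRect(B[:,:2].astype(np.float32)))
    if len(H)>50: print('top',len(H),H.mean(0).round(1),cv2.minAreaRect(H[:,:2].astype(np.float32)))
```

```text
2.9667 [471.88777134  24.73305811 226.27342388]
fork_handle 0.83 [508.8 312.2  27.3] [ 63. 135.]
fork_handle 0.74 [357.8 206.7  27. ] [179. 265.]
fork_tool 0.85 [356.6 205.7   0.5] [190. 255.]
fork_tool 0.67 [239.7 286.   -2.3] [145. 325.]
fork_tool 0.65 [512.1 310.6   0.7] [ 83. 129.]
blade 1510 [564.1 305.7   6.6] ((533.4482421875, 308.7872314453125), (59.576541900634766, 109.16130065917969), 89.30591583251953)
top 1356 [512.7 307.9  50. ] ((511.2294921875, 309.6286315917969), (22.367328643798828, 60.40385437011719), 84.28804779052734)
blade 1117 [391.6 418.8   8.5] ((386.3522033691406, 416.1378173828125), (56.60729217529297, 92.1209487915039), 70.95906066894531)
few 11
few 2
```

View pics/w1.png

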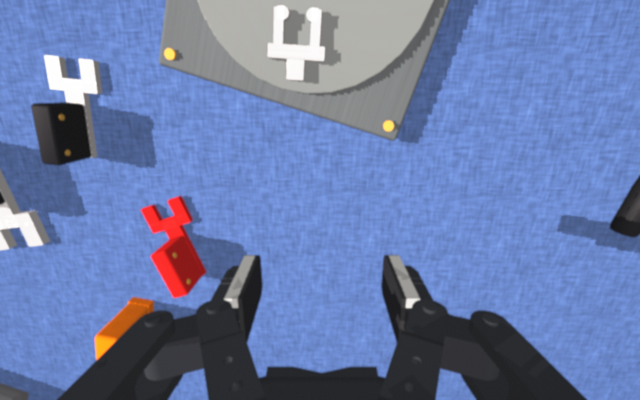

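The wrist view shows the small black/white fork at (65,130), the red one at (178,260) and the clip at (297,40) with its mouth to the spindle. The last move stopped short, so I'm checking the joints.

Run:
```python
from h import *
s=observe(); print(np.round(s['joint_pos'],3),np.round(s['dq'],3),np.round(s['tau'],1),s['tcp_pos'],s['contact_force'])
print(shift([512,310,190],-.08))
```

```text
[ 0.017  0.027 -0.197  1.349  0.061  3.141] [ 0.002 -0.01  -0.007  0.001 -0.    -0.001] [ -0.  -36.5  35.4  -0.1   0.2   0. ] [470.86227062  24.99772361 226.27737121] [0.02229645 0.4411601  0.31501679]
(array([  46.3, -281.5,   53.6]), array([-0.061,  0.005,  0.098]))
```

Request:
servo_tool([
  {"grip": 60,"x": 0,"y": 0,"z": 0,"ax": 0,"ay": 0,"az": 0},
])

```text
time_s: 3.25
tcp_pos: [470.7, 25.0, 226.4]
eef_rot: [[1.0, 0.018, -0.003], [0.018, -0.998, 0.061], [-0.002, -0.061, -0.998]]
contact_force: [0.4, -0.0, 0.4]
finger_gap: 0.703
gripper_force: 0.0
```

Run:
```python
from h import *
s=observe(); print(np.round(s['joint_pos'],3),np.round(s['dq'],3),s['tcp_pos'],np.round(s['eef_rot'],3))
```

```text
[ 0.017  0.026 -0.197  1.349  0.061  3.141] [ 0.002 -0.005 -0.001 -0.003  0.002  0.002] [470.66503872  25.01131752 226.39181774] [[ 1.     0.018 -0.003]
 [ 0.018 -0.998  0.061]
 [-0.002 -0.061 -0.998]]
```

Run:
```python
from h import *
for t,y in [([475,40,226],.12),([500,180,215],.96)]: print(shift(t,y))
```

```text
(array([  4.6, -14.9,   1.3]), array([-0.061, -0.002, -0.102]))
(array([  32.1, -153.5,   20.8]), array([-0.058, -0.028, -0.942]))
```

Request:
servo_tool([
  {"grip": 60,"x": 4,"y": -15,"z": 1,"ax": -0.06,"ay": 0,"az": -0.1},
  {"grip": 60,"x": 8,"y": -35,"z": 3,"ax": -0.06,"ay": -0.005,"az": -0.22},
  {"grip": 60,"x": 12,"y": -55,"z": 6,"ax": -0.06,"ay": -0.01,"az": -0.34},
  {"grip": 60,"x": 16,"y": -75,"z": 9,"ax": -0.06,"ay": -0.014,"az": -0.46},
  {"grip": 60,"x": 20,"y": -95,"z": 12,"ax": -0.06,"ay": -0.018,"az": -0.58},
  {"grip": 60,"x": 24,"y": -115,"z": 15,"ax": -0.058,"ay": -0.021,"az": -0.7},
  {"grip": 60,"x": 28,"y": -135,"z": 18,"ax": -0.058,"ay": -0.024,"az": -0.82},
  {"grip": 60,"x": 32,"y": -154,"z": 20,"ax": -0.058,"ay": -0.028,"az": -0.94},
])

```text
time_s: 3.92
tcp_pos: [499.8, 181.5, 215.8]
eef_rot: [[0.57, 0.822, -0.0], [0.822, -0.57, -0.001], [-0.0, 0.0, -1.0]]
contact_force: [-0.2, -0.3, -0.5]
finger_gap: 0.706
gripper_force: 0.0
```

Run:
```python
from h import *
s=observe();print(s['tcp_pos'],s['joint_pos'])
for t,y in [([515,310,190],1.92)]: print(shift(t,y))
```

```text
[499.80888052 181.54592546 215.79229046] [ 3.48671779e-01  1.40318616e-01 -9.37916243e-02  1.33687533e+00
 -4.94748791e-04  2.52591395e+00]
(array([114.2, -60.7,  25.7]), array([ 0.   ,  0.001, -0.956]))
```

Request:
servo_tool([
  {"grip": 60,"x": 14,"y": -8,"z": 3,"ax": 0,"ay": 0,"az": -0.12},
  {"grip": 60,"x": 28,"y": -16,"z": 6,"ax": 0,"ay": 0,"az": -0.24},
  {"grip": 60,"x": 42,"y": -24,"z": 9,"ax": 0,"ay": 0,"az": -0.36},
  {"grip": 60,"x": 56,"y": -32,"z": 12,"ax": 0,"ay": 0,"az": -0.48},
  {"grip": 60,"x": 70,"y": -40,"z": 15,"ax": 0,"ay": 0,"az": -0.6},
  {"grip": 60,"x": 84,"y": -47,"z": 18,"ax": 0,"ay": 0,"az": -0.72},
  {"grip": 60,"x": 99,"y": -54,"z": 22,"ax": 0,"ay": 0,"az": -0.84},
  {"grip": 60,"x": 114,"y": -61,"z": 26,"ax": 0,"ay": 0,"az": -0.96},
])

```text
time_s: 4.58
tcp_pos: [515.6, 309.6, 189.8]
eef_rot: [[-0.346, 0.938, 0.0], [0.938, 0.346, -0.0], [-0.0, -0.0, -1.0]]
contact_force: [0.3, 0.2, -0.3]
finger_gap: 0.703
gripper_force: 0.0
```

Request:
servo_tool([
  {"grip": 60,"x": 0,"y": 0,"z": 0,"ax": 0,"ay": 0,"az": -0.12},
  {"grip": 60,"x": 0,"y": 0,"z": 0,"ax": 0,"ay": 0,"az": -0.24},
  {"grip": 60,"x": 0,"y": 0,"z": 0,"ax": 0,"ay": 0,"az": -0.36},
  {"grip": 60,"x": 0,"y": 0,"z": 0,"ax": 0,"ay": 0,"az": -0.48},
  {"grip": 60,"x": 0,"y": 0,"z": 0,"ax": 0,"ay": 0,"az": -0.6},
  {"grip": 60,"x": 0,"y": 0,"z": 0,"ax": 0,"ay": 0,"az": -0.72},
  {"grip": 60,"x": 0,"y": 0,"z": 0,"ax": 0,"ay": 0,"az": -0.84},
  {"grip": 60,"x": 0,"y": 0,"z": 0,"ax": 0,"ay": 0,"az": -0.96},
])

```text
time_s: 5.25
tcp_pos: [515.5, 308.7, 189.9]
eef_rot: [[-0.967, 0.255, -0.0], [0.255, 0.967, -0.001], [-0.0, -0.001, -1.0]]
contact_force: [-0.3, -0.4, -0.4]
finger_gap: 0.702
gripper_force: 0.0
```

Request:
servo_tool([
  {"grip": 60,"x": 0,"y": 0,"z": 0,"ax": 0,"ay": 0,"az": -0.1},
  {"grip": 60,"x": 0,"y": 0,"z": 0,"ax": 0,"ay": 0,"az": -0.16},
  {"grip": 60,"x": 0,"y": 0,"z": 0,"ax": 0,"ay": 0,"az": -0.16},
  {"grip": 60,"x": 0,"y": 0,"z": 0,"ax": 0,"ay": 0,"az": -0.16},
])

```text
time_s: 5.58
tcp_pos: [515.6, 308.8, 189.9]
eef_rot: [[-0.994, 0.105, 0.0], [0.105, 0.994, -0.0], [-0.0, -0.0, -1.0]]
contact_force: [0.9, 0.2, 0.1]
finger_gap: 0.704
gripper_force: 0.0
```

```bash
cat >> h.py <<'E'
def rect(P):
    (c,(a,b),t)=cv2.minAreaRect(P[:,:2].astype(np.float32)); return np.round(c,1),round(a,1),round(b,1),round(t,2)
E
python3 - <<'E'
from h import *
s=observe(); T=V('wrist'); im,d=grab_frame('wrist'); cv2.imwrite('pics/w2.png',im); np.savez('w2.npz',im=im,d=d,T=T)
print(s['time_s'],s['tcp_pos'],np.round(s['joint_pos'],2))
for n in ['fork_handle','fork_tool']:
    for r in pinpoint('wrist',n):
        p=(T@np.append(r['location'],1))[:3]; print(n,r['score'],p.round(1),np.round(pix('wrist',p,T)))
for r in trace('wrist','fork_tool'):
    v,u=np.nonzero(r['region']); ok=d[v,u]>0; P=world('wrist',d,u,v,T); g=im[v,u].min(1)[ok]
    B=P[(P[:,2]<14)&(g>120)]; H=P[P[:,2]>47]
    print('score',r['score'],len(B),len(H))
    if len(B)>50: print('blade',B[:,2].mean(),rect(B))
    if len(H)>50: print('top',H[:,2].mean(),rect(H))
E
```

```text
5.5833 [515.60177726 308.8314375  189.87263313] [ 0.54  0.28  0.02  1.31 -0.    0.65]
fork_handle 0.83 [552.8 525.7  24.9] [549. 199.]
fork_handle 0.77 [460.2 445.8  31. ] [473. 109.]
fork_handle 0.75 [508.4 309.9  27.1] [322. 178.]
fork_handle 0.62 [355.8 206.2  31.1] [169.   5.]
fork_handle 0.28 [610.4  63.6  27.3] [102. 294.]
fork_tool 0.93 [3.584e+02 2.117e+02 1.000e-01] [192.  17.]
fork_tool 0.82 [462.  439.7  -4.2] [450. 110.]
fork_tool 0.64 [511.7 307.7  -1.1] [320. 175.]
fork_tool 0.61 [553.7 522.7  -3.3] [528. 192.]
score 0.79 146 1518
blade 2.318653111130012 (array([586.2, 535. ]), 73.8, 119.3, 55.59)
top 50.44672300387832 (array([554. , 522.7]), 20.9, 59.8, 67.63)
score 0.76 971 1485
blade 6.7738634786044765 (array([533.9, 308.9]), 50.5, 105.3, 85.76)
top 50.687363683526335 (array([510.9, 310.6]), 19.8, 59.2, 84.7)
score 0.66 7 1266
top 50.49855093850437 (array([369.7, 211.7]), 34.3, 20.2, 19.79)
score 0.63 16 713
top 54.797664215479664 (array([588.3, 145.7]), 27.5, 275.5, 36.08)
```

View pics/w2.png

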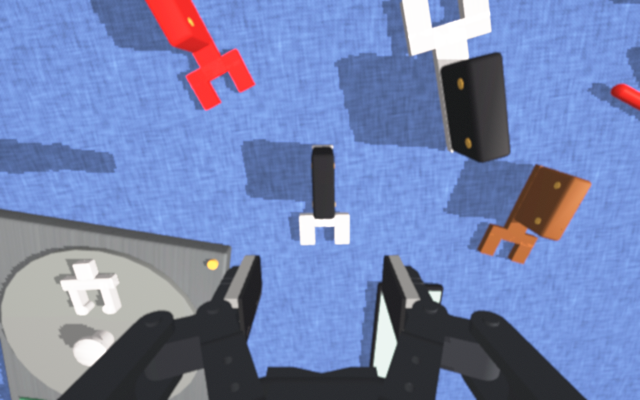

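The small fork is at (323,185) and is centred at world (511,310.5) with yaw about -0.10. Descending to grip it.

Request:
servo_tool([
  {"grip": 60,"x": 5,"y": 1,"z": 38,"ax": 0,"ay": 0,"az": -0.01},
  {"grip": 60,"x": 5,"y": 1,"z": 76,"ax": 0,"ay": 0,"az": -0.01},
  {"grip": 60,"x": 5,"y": 1,"z": 114,"ax": 0,"ay": 0,"az": -0.01},
  {"grip": 60,"x": 5,"y": 1,"z": 145,"ax": 0,"ay": 0,"az": -0.01},
  {"grip": 60,"x": 5,"y": 1,"z": 160,"ax": 0,"ay": 0,"az": -0.01},
  {"grip": 60,"x": 5,"y": 1,"z": 164,"ax": 0,"ay": 0,"az": -0.01},
  {"grip": 60,"x": 5,"y": 1,"z": 164,"ax": 0,"ay": 0,"az": -0.01},
])

```text
time_s: 6.37
tcp_pos: [510.1, 309.9, 24.5]
eef_rot: [[-0.996, 0.094, -0.002], [0.094, 0.996, -0.002], [0.002, -0.002, -1.0]]
contact_force: [-0.2, 0.2, -0.1]
finger_gap: 0.698
gripper_force: 0.0
```

Request:
servo_tool([
  {"grip": 10,"x": 0,"y": 0,"z": 0,"ax": 0,"ay": 0,"az": 0},
  {"grip": 10,"x": 0,"y": 0,"z": 0,"ax": 0,"ay": 0,"az": 0},
  {"grip": 10,"x": 0,"y": 0,"z": 0,"ax": 0,"ay": 0,"az": 0},
  {"grip": 10,"x": 0,"y": 0,"z": 0,"ax": 0,"ay": 0,"az": 0},
  {"grip": 10,"x": 0,"y": 0,"z": 0,"ax": 0,"ay": 0,"az": 0},
  {"grip": 10,"x": 0,"y": 0,"z": 0,"ax": 0,"ay": 0,"az": 0},
  {"grip": 10,"x": 0,"y": 0,"z": 0,"ax": 0,"ay": 0,"az": 0},
  {"grip": 10,"x": 0,"y": 0,"z": 0,"ax": 0,"ay": 0,"az": 0},
], force=100)

```text
time_s: 7.03
tcp_pos: [512.0, 311.1, 27.6]
eef_rot: [[-0.996, 0.093, 0.003], [0.093, 0.996, 0.001], [-0.003, 0.002, -1.0]]
contact_force: [-0.2, 0.6, 6.3]
finger_gap: 0.221
gripper_force: 98.2
```

Request:
servo_tool([
  {"grip": 10,"x": 0,"y": 0,"z": -20,"ax": 0,"ay": 0,"az": 0},
  {"grip": 10,"x": 0,"y": 0,"z": -50,"ax": 0,"ay": 0,"az": 0},
  {"grip": 10,"x": 5,"y": -20,"z": -80,"ax": 0,"ay": 0,"az": 0.04},
  {"grip": 10,"x": 8,"y": -55,"z": -105,"ax": 0,"ay": 0,"az": 0.08},
  {"grip": 10,"x": 12,"y": -95,"z": -110,"ax": 0,"ay": 0,"az": 0.12},
  {"grip": 10,"x": 15,"y": -135,"z": -110,"ax": 0,"ay": 0,"az": 0.16},
  {"grip": 10,"x": 18,"y": -175,"z": -110,"ax": 0,"ay": 0,"az": 0.16},
  {"grip": 10,"x": 21,"y": -210,"z": -110,"ax": 0,"ay": 0,"az": 0.16},
])

```text
time_s: 7.7
tcp_pos: [469.6, 101.4, 136.4]
eef_rot: [[-0.968, 0.251, 0.001], [0.251, 0.968, -0.001], [-0.001, -0.0, -1.0]]
contact_force: [0.4, -1.1, -1.9]
finger_gap: 0.222
gripper_force: 98.0
```

Request:
servo_tool([
  {"grip": 10,"x": 0,"y": -8,"z": 0,"ax": 0,"ay": 0,"az": 0},
  {"grip": 10,"x": 0,"y": -8,"z": 0,"ax": 0,"ay": 0,"az": 0},
  {"grip": 10,"x": 0,"y": -8,"z": 0,"ax": 0,"ay": 0,"az": 0},
])

```text
time_s: 7.95
tcp_pos: [468.6, 95.4, 136.2]
eef_rot: [[-0.968, 0.252, 0.001], [0.252, 0.968, 0.0], [-0.001, 0.0, -1.0]]
contact_force: [0.0, -0.3, -1.2]
finger_gap: 0.222
gripper_force: 98.2
```

Run:
```python
from h import *
s=observe(); T=V('wrist'); im,d=grab_frame('wrist'); cv2.imwrite('pics/w3.png',im); np.savez('w3.npz',im=im,d=d,T=T)
print(s['time_s'],s['tcp_pos'],np.arctan2(s['eef_rot'][1][0],s['eef_rot'][0][0])-np.pi,s['gripper_force'])
for n in ['clip_eye','spindle_groove','fork_handle','fork_tool','changer']:
    for r in pinpoint('wrist',n):
        p=(T@np.append(r['location'],1))[:3]; print(n,r['score'],p.round(1),np.round(pix('wrist',p,T)))
for n in ('fork_tool','clip'):
  for r in trace('wrist',n):
    v,u=np.nonzero(r['region']); ok=d[v,u]>0; P=world('wrist',d,u,v,T); g=im[v,u].min(1)[ok]
    print(n,r['score'],len(P),'all z pct',np.percentile(P[:,2],[5,25,50,75,95]).round(1),rect(P), rect(P[g>120]) if (g>120).sum()>20 else '')
```

```text
7.95 [468.61396349  95.41866385 136.17828912] -0.25475953809503826 98.19251418113708
fork_handle 0.96 [356.3 209.2  28.8] [449.   3.]
fork_handle 0.63 [466.3  95.4 133.5] [320. 278.]
fork_tool 0.92 [472.1  93.2 109.7] [319. 263.]
fork_tool 0.67 [356.1 206.9  -2.8] [430.  15.]
fork_tool 0.86 6756 all z pct [ 2.7  6.6  8.3 48.7 51.3] (array([384.1, 221.8]), 93.8, 59.8, 13.94) 
fork_tool 0.78 8702 all z pct [115.6 154.1 159.  159.6 160.2] (array([488. ,  85.3]), 47.8, 104.7, 85.37) (array([487.7,  88.8]), 34.0, 103.1, 77.67)
fork_tool 0.57 5797 all z pct [ 4.6 16.4 20.7 21.5 29.2] (array([565.4,  81. ]), 262.9, 220.2, 77.84) (array([566.6,  81.5]), 261.5, 218.0, 77.84)
```

View pics/w3.png

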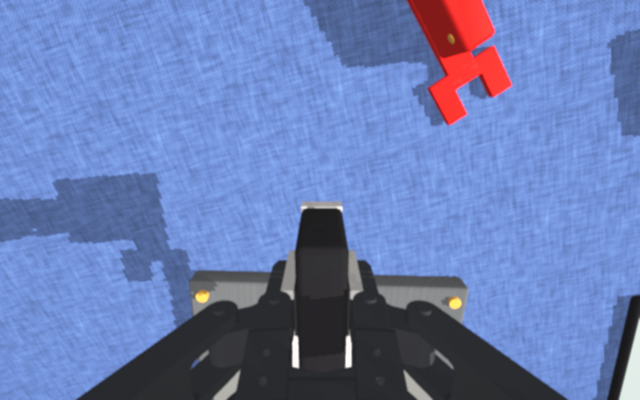

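The tool is held (handle at 320,278) but the gripper hides the view ahead. So I'm measuring the clip and spindle from the stored frames and new top and scene frames.

Run:
```python
from h import *
def an(name,cam,im,d,T):
    v,u=np.nonzero(d>0); P=world(cam,d,u,v,T); g=im[v,u].min(1)
    r=np.hypot(P[:,0]-664,P[:,1]-49)
    S=(r<40)&(P[:,2]>53)&(P[:,2]<62)
    if S.sum()>20: print(name,'head',S.sum(),P[S].mean(0).round(1),cv2.minEnclosingCircle(P[S][:,:2].astype(np.float32)))
    C=(np.hypot(P[:,0]-605,P[:,1]-62)<50)&(P[:,2]>34)&(P[:,2]<47)&(g>130)&(r>22)
    tt=(r<100)&(r>25)&(P[:,2]<33)&(P[:,2]>24); print(name,'table z',np.median(P[tt][:,2]) if tt.any() else None)
    if C.sum()>20:
        k=P[C]; c,a,b,t=rect(k); print(name,'clip',C.sum(),np.median(k[:,2]).round(1),c,a,b,t)
for n,c in [('w1','wrist'),('w2','wrist'),('top0','top'),('scene0','scene')]:
    z=np.load(n+'.npz'); an(n,c,z['im'],z['d'],z['T'] if c=='wrist' else V(c))
s=observe(); F=np.array(s['eef_rot'])
for c in ('top','scene'):
    im,d=grab_frame(c); np.savez(c+'1.npz',im=im,d=d); an(c+'1',c,im,d,V(c)); T=V(c)
    v,u=np.nonzero(d>0); P=world(c,d,u,v,T); g=im[v,u].min(1); L=(P-s['tcp_pos'])@F
    m=(L[:,2]>10)&(L[:,2]<32)&(abs(L[:,1])<35)&(L[:,0]<-35)&(L[:,0]>-90)&(g>100)
    if m.sum()>5: q=P[m]; print(c,'blade',m.sum(),'fwd max',-L[m][:,0].min(),'z',np.median(P[m][:,2]),'lat',(L[m][:,1].min()+L[m][:,1].max())/2,rect(q))
z=np.load('w1.npz'); cv2.imwrite('pics/c1.png',cv2.resize(np.hstack([z['im'][:100,240:370]]),None,fx=4,fy=4))
```

```text
w1 table z 28.96571602023451
w1 clip 2050 38.9 [596.3  61.2] 51.7 59.1 86.6
w2 head 473 [661.7  48.5  54.9] ((662.2047119140625, 48.52826690673828), 15.744583129882812)
w2 table z 29.192747897059974
w2 clip 1597 38.9 [596.5  61.6] 53.6 60.7 85.61
top0 head 85 [663.6  48.6  55.6] ((663.7027587890625, 48.85205841064453), 16.905838012695312)
top0 table z 29.173628481429205
top0 clip 205 38.5 [600.7  64.8] 92.1 88.3 70.33
scene0 head 85 [666.2  45.9  55.4] ((667.1060791015625, 45.43717956542969), 16.954143524169922)
scene0 table z 29.87128493998773
scene0 clip 176 39.5 [597.   61.2] 64.8 49.7 2.36
top1 table z 29.317687935323647
scene1 head 86 [666.5  46.4  56. ] ((666.603271484375, 45.732601165771484), 17.701147079467773)
scene1 table z 29.927735544949087
scene1 clip 177 39.4 [596.6  61.8] 60.9 50.1 6.42
scene blade 169 fwd max 78.89563527186036 z 115.01305319025857 lat -0.32204238003668983 (array([523.3,  81.3]), 51.9, 42.1, 78.95)
```

```bash
cat >> h.py <<'E'
SP=np.array([664.2,48.0]); E0=np.array([608.9,60.5]); TH0=-0.07; LF=99.5
def path():
    from scipy.optimize import brentq
    L1=18.
    def arc(th,s):
        n=np.linspace(0,1,50)*s; h=TH0+(th-TH0)*n/L1; return E0+np.trapezoid(np.c_[np.cos(h),np.sin(h)],n,axis=0), TH0+(th-TH0)*s/L1
    def miss(th):
        p,_=arc(th,L1); q=SP-p; return np.cos(th)*q[1]-np.sin(th)*q[0]
    th=brentq(miss,-.8,.1); p1,_=arc(th,L1); tot=L1+np.hypot(*(SP-p1))
    def at(s): # eye position, heading after s mm
        if s<0: return E0+s*np.array([np.cos(TH0),np.sin(TH0)]),TH0
        if s<=L1: return arc(th,s)
        return p1+(s-L1)*np.array([np.cos(th),np.sin(th)]),th
    return at,th,tot
def goto(s,z=61):
    at,_,_=path(); e,h=at(s); t=e-LF*np.array([np.cos(h),np.sin(h)])
    return shift([*t,z],h+np.pi)
E
python3 - <<'E'
from h import *
at,th,tot=path(); print(th,tot)
print(goto(-30,95))
E
```

```text
-0.25095495723226047 56.76997498318773
(array([-17.5, -22.7,  40.6]), array([-0.001, -0.   , -0.183]))
```

Request:
servo_tool([
  {"grip": 10,"x": -6,"y": -8,"z": 10,"ax": 0,"ay": 0,"az": -0.06},
  {"grip": 10,"x": -12,"y": -16,"z": 25,"ax": 0,"ay": 0,"az": -0.12},
  {"grip": 10,"x": -17.5,"y": -22.7,"z": 40,"ax": 0,"ay": 0,"az": -0.183},
  {"grip": 10,"x": -17.5,"y": -22.7,"z": 40,"ax": 0,"ay": 0,"az": -0.183},
  {"grip": 10,"x": -17.5,"y": -22.7,"z": 40,"ax": 0,"ay": 0,"az": -0.183},
])

```text
time_s: 8.87
tcp_pos: [479.0, 69.0, 95.3]
eef_rot: [[-0.997, 0.073, -0.002], [0.073, 0.997, -0.001], [0.002, -0.001, -1.0]]
contact_force: [0.3, -0.5, -1.6]
finger_gap: 0.219
gripper_force: 98.1
```

Run:
```python
from h import *
s=observe(); F=np.array(s['eef_rot']); print(s['tcp_pos'],s['contact_force'],goto(-30))
for c in ('scene','top'):
    im,d=grab_frame(c); T=V(c); cv2.imwrite(f'pics/{c}2.png',im)
    v,u=np.nonzero(d>0); P=world(c,d,u,v,T); g=im[v,u].min(1); L=(P-s['tcp_pos'])@F
    m=(L[:,2]>12)&(L[:,2]<32)&(abs(L[:,1])<40)&(L[:,0]<-35)&(L[:,0]>-90)&(g>100)
    if m.sum()>5: q=P[m]; print(c,'blade',m.sum(),'fwd',-np.percentile(L[m][:,0],[0,3]),'z',np.median(q[:,2]),'lat',L[m][:,1].min(),L[m][:,1].max(),rect(q))
    if c=='scene': cv2.imwrite('pics/s2.png',cv2.resize(im[160:310,220:420],None,fx=3,fy=3,interpolation=cv2.INTER_CUBIC))
```

```text
[479.0418069   69.03412228  95.28106557] [ 0.33207467 -0.52088323 -1.62846638] (array([-0.7,  0.6, 34.3]), array([-0.001, -0.002, -0.003]))
scene blade 168 fwd [78.24235857 75.4515121 ] z 75.11990807106787 lat -26.953986420338595 25.62215022351321 (array([535.1,  64.4]), 52.8, 42.1, 83.41)
```

View pics/s2.png

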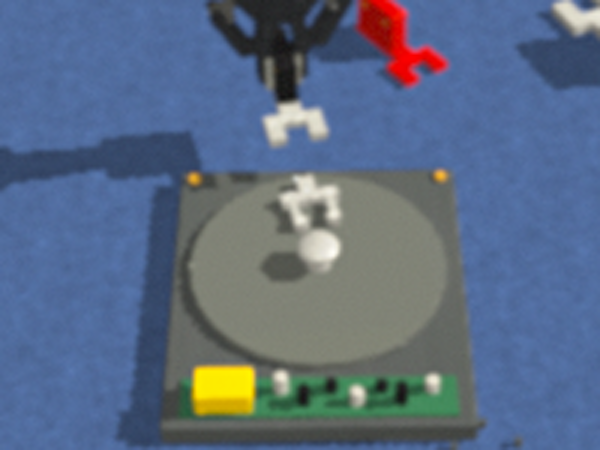

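The fork (296,120) is held level behind the clip (310,200) and lines up with it in the scene view. Lowering it behind the tongue.

Request:
servo_tool([
  {"grip": 10,"x": 0,"y": 0.6,"z": 15,"ax": 0,"ay": 0,"az": 0},
  {"grip": 10,"x": 0,"y": 0.6,"z": 28,"ax": 0,"ay": 0,"az": 0},
  {"grip": 10,"x": 0,"y": 0.6,"z": 34.5,"ax": 0,"ay": 0,"az": 0},
  {"grip": 10,"x": 0,"y": 0.6,"z": 34.5,"ax": 0,"ay": 0,"az": 0},
  {"grip": 10,"x": 0,"y": 0.6,"z": 34.5,"ax": 0,"ay": 0,"az": 0},
])

```text
time_s: 9.38
tcp_pos: [479.8, 70.0, 61.8]
eef_rot: [[-0.998, 0.07, 0.0], [0.07, 0.998, -0.0], [-0.0, -0.0, -1.0]]
contact_force: [-0.5, 0.4, -1.9]
finger_gap: 0.223
gripper_force: 98.1
```

Run:
```python
from h import *
print(observe()['contact_force'])
for s in (-24,-16,-8,-4,0,4,8,11,14,18): a,b=goto(s); print(s,a,b)
```

```text
[-0.49872823  0.4428938  -1.87934879]
-24 [-6.  -0.5  0.8] [-0.  0. -0.]
-16 [-14.   -0.5   0.9] [-0.  0. -0.]
-8 [-22.   -0.5   0.9] [-0.  0. -0.]
-4 [-26.   -0.5   0.9] [-0.  0. -0.]
0 [-30.   -0.5   0.9] [-0.  0. -0.]
4 [-34.1   3.5   0.8] [-0.    0.    0.04]
8 [-38.3   7.2   0.8] [-0.    0.    0.08]
11 [-41.6   9.9   0.8] [-0.    0.    0.11]
14 [-44.9  12.5   0.8] [-0.    0.    0.14]
18 [-49.5  15.8   0.8] [-0.     0.     0.181]
```

Request:
servo_tool([
  {"grip": 10,"x": -6,"y": 0,"z": 0.8,"ax": 0,"ay": 0,"az": 0},
  {"grip": 10,"x": -12,"y": 0,"z": 0.8,"ax": 0,"ay": 0,"az": 0},
  {"grip": 10,"x": -18,"y": 0,"z": 0.8,"ax": 0,"ay": 0,"az": 0},
  {"grip": 10,"x": -23,"y": 0,"z": 0.8,"ax": 0,"ay": 0,"az": 0},
  {"grip": 10,"x": -27,"y": 0,"z": 0.8,"ax": 0,"ay": 0,"az": 0},
  {"grip": 10,"x": -30,"y": 0,"z": 0.8,"ax": 0,"ay": 0,"az": 0},
  {"grip": 10,"x": -30,"y": 0,"z": 0.8,"ax": 0,"ay": 0,"az": 0},
])

```text
time_s: 9.97
tcp_pos: [510.3, 67.5, 60.4]
eef_rot: [[-0.998, 0.071, -0.0], [0.071, 0.998, -0.001], [0.0, -0.001, -1.0]]
contact_force: [-0.7, -0.3, -1.6]
finger_gap: 0.22
gripper_force: 98.1
```

```bash
cat >> h.py <<'E'
def look(tag):
    s=observe(); F=np.array(s['eef_rot']); im,d=grab_frame('scene'); T=V('scene')
    v,u=np.nonzero(d>0); P=world('scene',d,u,v,T); g=im[v,u].min(1); L=(P-s['tcp_pos'])@F
    m=(L[:,2]>8)&(L[:,2]<32)&(abs(L[:,1])<40)&(L[:,0]<-35)&(L[:,0]>-160)&(g>100)&(P[:,2]>34)&(P[:,2]<50)&(np.hypot(*(P[:,:2]-SP).T)>24)
    c=cv2.resize(im[190:270,270:380],None,fx=7,fy=7,interpolation=cv2.INTER_CUBIC)[:560]; cv2.imwrite(f'pics/{tag}.png',c)
    for lo in range(38,140,6):
        k=m&(-L[:,0]>=lo)&(-L[:,0]<lo+6)
        if k.any(): print(lo,k.sum(),L[k][:,1].min().round(1),L[k][:,1].max().round(1))
    for r in pinpoint('scene','clip_eye'): print('eye',r['score'],(T@np.append(r['location'],1))[:3].round(1))
    print(s['time_s'],s['tcp_pos'],s['contact_force'])
E
python3 - <<'E'
from h import *
look('l1')
for s in (4,8,11,14,18): a,b=goto(s); print(s,a,b)
E
```

```text
38 19 -24.4 23.2
44 34 -25.4 25.3
50 27 -26.9 23.8
56 31 -24.8 25.0
62 25 -26.2 23.6
68 28 -24.6 24.7
74 34 -25.6 23.6
80 41 -27.1 32.4
86 24 -22.4 31.6
92 12 -21.3 30.6
98 13 -20.1 17.6
104 12 -21.4 19.3
110 24 -19.9 26.5
116 7 -12.7 22.2
122 3 12.0 33.6
eye 0.64 [606.8  60.4  28.6]
9.9667 [510.34862123  67.5470524   60.40395394] [-0.70677957 -0.3001054  -1.60280436]
4 [-4.2  3.8 -0.7] [-0.001 -0.001  0.04 ]
8 [-8.4  7.6 -0.7] [-0.001 -0.001  0.08 ]
11 [-11.7  10.3  -0.7] [-0.001 -0.001  0.11 ]
14 [-15.   12.9  -0.7] [-0.001 -0.001  0.14 ]
18 [-19.6  16.2  -0.7] [-0.001 -0.001  0.18 ]
```

View pics/l1.png

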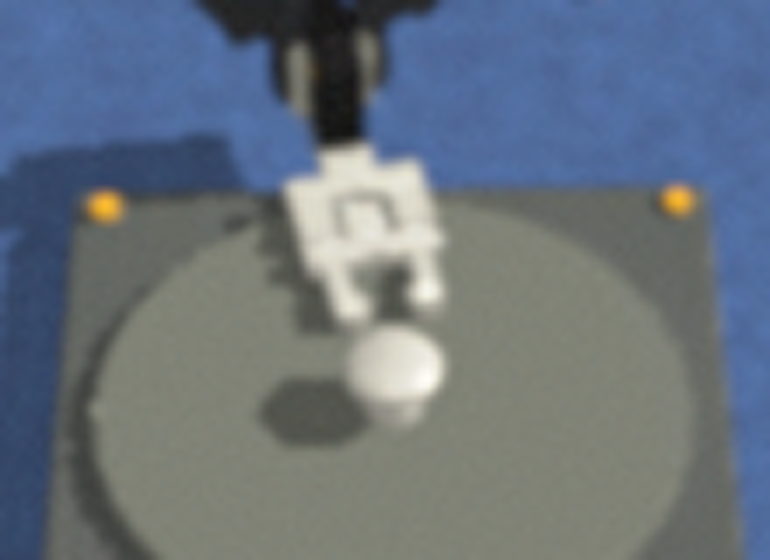

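The tongue is in the slot and the tines sit on the shoulders (365,240), with the spindle neck at (398,410). Pushing along the arc.

Request:
servo_tool([
  {"grip": 10,"x": -2,"y": 1.8,"z": -0.4,"ax": 0,"ay": 0,"az": 0.02},
  {"grip": 10,"x": -4.2,"y": 3.8,"z": -0.4,"ax": 0,"ay": 0,"az": 0.04},
  {"grip": 10,"x": -6.3,"y": 5.7,"z": -0.4,"ax": 0,"ay": 0,"az": 0.06},
  {"grip": 10,"x": -8.4,"y": 7.6,"z": -0.4,"ax": 0,"ay": 0,"az": 0.08},
  {"grip": 10,"x": -11.7,"y": 10.3,"z": -0.4,"ax": 0,"ay": 0,"az": 0.11},
  {"grip": 10,"x": -15,"y": 12.9,"z": -0.4,"ax": 0,"ay": 0,"az": 0.14},
  {"grip": 10,"x": -17.3,"y": 14.6,"z": -0.4,"ax": 0,"ay": 0,"az": 0.16},
  {"grip": 10,"x": -19.6,"y": 16.2,"z": -0.4,"ax": 0,"ay": 0,"az": 0.18},
])

```text
time_s: 10.73
tcp_pos: [530.5, 82.7, 60.8]
eef_rot: [[-0.968, 0.249, -0.0], [0.249, 0.968, -0.0], [0.0, -0.001, -1.0]]
contact_force: [-0.7, -0.3, -2.1]
finger_gap: 0.219
gripper_force: 98.2
```

Run:
```python
from h import *
look('l2')
for s in (18,32,50,57): a,b=goto(s); print(s,a,b)
```

```text
38 19 -22.8 23.0
44 36 -25.5 25.4
50 34 -25.7 30.7
56 27 -25.8 35.7
62 30 -25.9 24.7
68 30 -26.1 24.4
74 28 -26.2 24.0
80 45 -26.3 39.7
86 28 -26.4 23.5
92 11 -18.8 23.3
98 12 -21.4 14.9
104 12 -19.1 17.4
110 12 -19.3 38.0
116 3 -19.3 21.9
122 1 34.6 34.6
eye 0.72 [623.9  59.2  31.2]
10.7333 [530.50730983  82.71089631  60.84872175] [-0.72019311 -0.32802769 -2.10091116]
18 [ 0.4 -0.4 -0.2] [-0.  0.  0.]
32 [-13.6  -0.4  -0.1] [-0.  0.  0.]
50 [-31.6  -0.4  -0.1] [-0.  0.  0.]
57 [-38.6  -0.5  -0.1] [-0.  0.  0.]
```

View pics/l2.png

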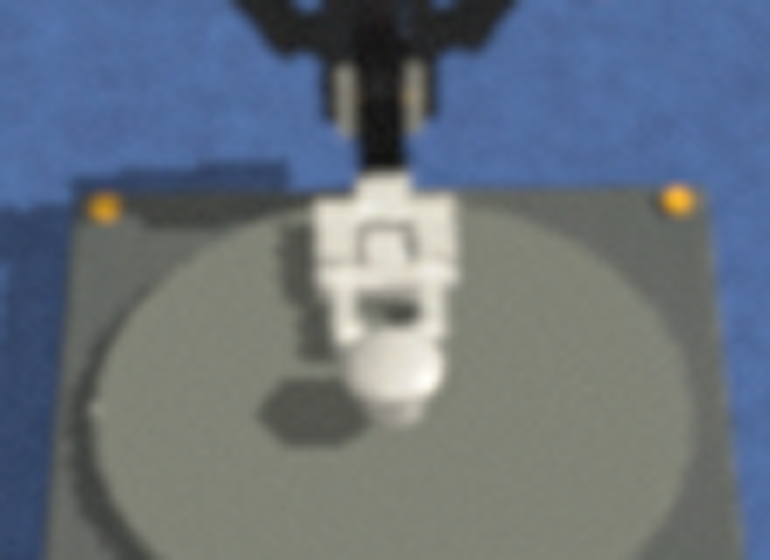

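Clip and fork are in line with the neck (bar at 388,275, neck at 400,405). Continuing straight.

Request:
servo_tool([
  {"grip": 10,"x": -3,"y": 0,"z": 0,"ax": 0,"ay": 0,"az": 0},
  {"grip": 10,"x": -6,"y": 0,"z": 0,"ax": 0,"ay": 0,"az": 0},
  {"grip": 10,"x": -9,"y": 0,"z": 0,"ax": 0,"ay": 0,"az": 0},
  {"grip": 10,"x": -12,"y": 0,"z": 0,"ax": 0,"ay": 0,"az": 0},
  {"grip": 10,"x": -14,"y": 0,"z": 0,"ax": 0,"ay": 0,"az": 0},
  {"grip": 10,"x": -16,"y": 0,"z": 0,"ax": 0,"ay": 0,"az": 0},
  {"grip": 10,"x": -18,"y": 0,"z": 0,"ax": 0,"ay": 0,"az": 0},
], force=120)

```text
time_s: 11.42
tcp_pos: [548.0, 77.8, 60.9]
eef_rot: [[-0.969, 0.248, -0.0], [0.248, 0.969, -0.0], [0.0, -0.001, -1.0]]
contact_force: [-1.0, -0.5, -1.5]
finger_gap: 0.216
gripper_force: 117.1
```

Request:
servo_tool([
  {"grip": 10,"x": -2,"y": 0,"z": 0,"ax": 0,"ay": 0,"az": 0},
  {"grip": 10,"x": -4,"y": 0,"z": 0,"ax": 0,"ay": 0,"az": 0},
  {"grip": 10,"x": -6,"y": 0,"z": 0,"ax": 0,"ay": 0,"az": 0},
  {"grip": 10,"x": -8,"y": 0,"z": 0,"ax": 0,"ay": 0,"az": 0},
  {"grip": 10,"x": -10,"y": 0,"z": 0,"ax": 0,"ay": 0,"az": 0},
])

```text
time_s: 11.83
tcp_pos: [553.1, 76.1, 59.8]
eef_rot: [[-0.969, 0.247, -0.009], [0.247, 0.969, 0.001], [0.009, -0.001, -1.0]]
contact_force: [-13.1, 3.3, 3.2]
finger_gap: 0.223
gripper_force: 118.0
```

Run:
```python
from h import *
look('l3'); print(goto(57))
```

```text
38 27 -38.8 25.2
44 30 -28.2 25.0
50 30 -25.7 24.7
56 29 -25.8 24.5
62 32 -26.0 24.2
68 23 -26.0 23.9
74 32 -26.2 23.6
80 40 -26.4 38.7
86 16 -26.5 17.6
92 7 -21.4 19.9
98 3 -21.7 -21.5
104 2 -21.8 32.3
116 2 34.1 39.4
128 1 30.7 30.7
134 2 -10.1 -7.5
eye 0.49 [661.5  48.6   4.2]
eye 0.44 [646.2  52.   33.3]
11.8333 [553.11392982  76.13498569  59.7562142 ] [-13.1240392    3.26400137   3.17677673]
(array([-14.3,   0.3,  -1.4]), array([-0.001, -0.007,  0.001]))
```

Request:
servo_tool([
  {"grip": 10,"x": 0,"y": 0,"z": -1,"ax": 0,"ay": 0,"az": 0},
  {"grip": 10,"x": -1.5,"y": 0,"z": -1.5,"ax": 0,"ay": 0,"az": 0},
  {"grip": 10,"x": -3,"y": 0,"z": -1.5,"ax": 0,"ay": 0,"az": 0},
  {"grip": 10,"x": -4.5,"y": 0,"z": -1.5,"ax": 0,"ay": 0,"az": 0},
])

```text
time_s: 12.27
tcp_pos: [559.3, 74.6, 61.1]
eef_rot: [[-0.969, 0.247, -0.006], [0.247, 0.969, 0.0], [0.005, -0.001, -1.0]]
contact_force: [-4.0, -0.2, -3.5]
finger_gap: 0.214
gripper_force: 117.6
```

Request:
servo_tool([
  {"grip": 10,"x": -1.5,"y": 0,"z": 0,"ax": 0,"ay": 0,"az": 0},
  {"grip": 10,"x": -3,"y": 0,"z": 0,"ax": 0,"ay": 0,"az": 0},
  {"grip": 10,"x": -3,"y": 0,"z": 0,"ax": 0,"ay": 0,"az": 0},
])

```text
time_s: 12.52
tcp_pos: [565.8, 73.5, 62.8]
eef_rot: [[-0.969, 0.248, 0.002], [0.248, 0.969, -0.001], [-0.002, -0.0, -1.0]]
contact_force: [1.1, -0.1, -2.1]
finger_gap: 0.218
gripper_force: 117.5
```

Run:
```python
from h import *
look('l3'); print(goto(57))
```

```text
38 22 -26.2 21.5
44 39 -26.3 24.0
50 31 -26.4 23.5
56 24 -23.9 23.2
62 31 -24.0 28.1
68 33 -24.4 25.3
74 12 -29.8 22.4
80 9 -27.2 21.8
86 12 -27.3 24.4
92 2 -24.9 -24.7
104 1 30.8 30.8
110 1 -20.3 -20.3
116 5 -20.4 32.8
122 6 -20.5 12.4
134 2 -16.0 39.3
eye 0.47 [664.8  48.7  31.7]
12.5167 [565.838815    73.48936502  62.75176284] [ 1.09789047 -0.0869367  -2.13528538]
(array([-2.7, -0.2,  1.8]), array([-0.   ,  0.001,  0.   ]))
```

View pics/l3.png

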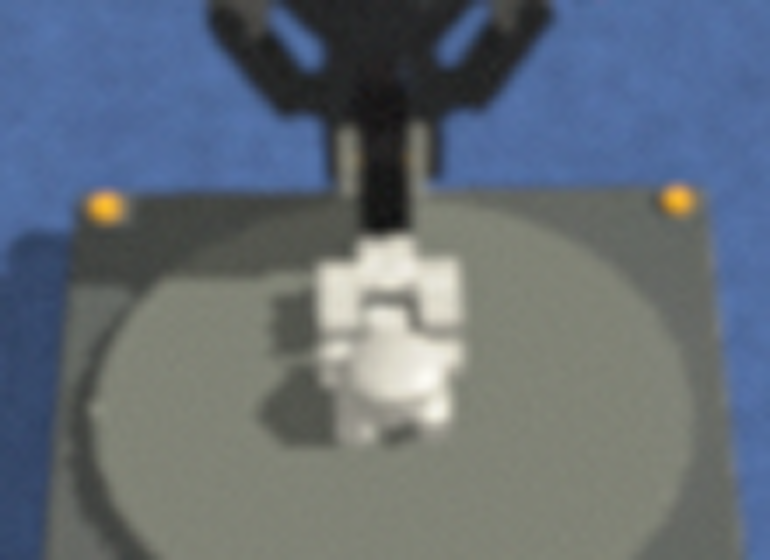

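The clip has snapped home: its jaws show past the neck at (355,430) and (430,415), the force is back to zero, and the eye reads at the spindle. Backing straight off, then lifting.

Request:
servo_tool([
  {"grip": 10,"x": 0,"y": 0,"z": 0,"ax": 0,"ay": 0,"az": 0},
  {"grip": 10,"x": 6,"y": 0,"z": 0,"ax": 0,"ay": 0,"az": 0},
  {"grip": 10,"x": 16,"y": 0,"z": 0,"ax": 0,"ay": 0,"az": 0},
  {"grip": 10,"x": 30,"y": 0,"z": 0,"ax": 0,"ay": 0,"az": 0},
  {"grip": 10,"x": 50,"y": 0,"z": 0,"ax": 0,"ay": 0,"az": 0},
  {"grip": 10,"x": 70,"y": 0,"z": -15,"ax": 0,"ay": 0,"az": 0},
  {"grip": 10,"x": 80,"y": 0,"z": -40,"ax": 0,"ay": 0,"az": 0},
  {"grip": 10,"x": 80,"y": 0,"z": -50,"ax": 0,"ay": 0,"az": 0},
])

```text
time_s: 13.28
tcp_pos: [485.0, 94.0, 114.6]
eef_rot: [[-0.969, 0.247, 0.0], [0.247, 0.969, -0.0], [-0.0, 0.0, -1.0]]
contact_force: [1.0, 0.7, -0.6]
finger_gap: 0.219
gripper_force: 117.5
```

Run:
```python
from h import *
print(observe()['tcp_pos'],shift([511,311,110],np.pi-.1))
im,d=grab_frame('scene'); cv2.imwrite('pics/l4.png',cv2.resize(im[190:270,270:380],None,fx=7,fy=7,interpolation=cv2.INTER_CUBIC))
c='top';im,d=grab_frame(c); T=V(c)
for cc in ('scene','top'):
    for r in pinpoint(cc,'clip_eye')+pinpoint(cc,'spindle_groove'): print(cc,r['score'],(V(cc)@np.append(r['location'],1))[:3].round(1))
```

```text
[484.98307488  94.01743802 114.61835372] (array([ 28.3, 216.7,   4.6]), array([ 0.   ,  0.   , -0.149]))
scene 0.65 [664.8  45.2  31.4]
scene 0.25 [662.3  47.3  37. ]
scene 0.89 [662.9  46.7  35.8]
scene 0.63 [667.9  48.6  33.1]
top 0.85 [664.3  48.9  34.8]
```

View pics/l4.png

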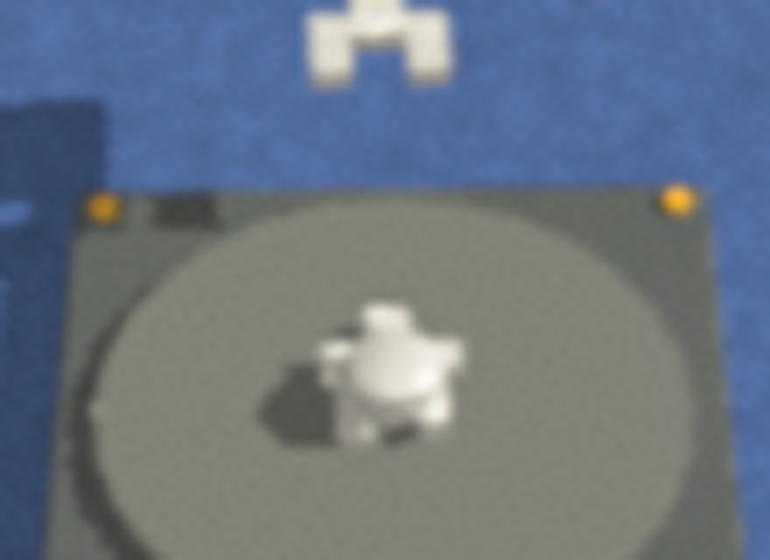

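The clip is seated around the neck, facing +x, and the fork is clear of it. Carrying the fork back to its free spot.

Request:
servo_tool([
  {"grip": 10,"x": 4,"y": 32,"z": 2,"ax": 0,"ay": 0,"az": -0.03},
  {"grip": 10,"x": 8,"y": 64,"z": 4,"ax": 0,"ay": 0,"az": -0.06},
  {"grip": 10,"x": 12,"y": 96,"z": 5,"ax": 0,"ay": 0,"az": -0.09},
  {"grip": 10,"x": 16,"y": 128,"z": 5,"ax": 0,"ay": 0,"az": -0.12},
  {"grip": 10,"x": 20,"y": 160,"z": 5,"ax": 0,"ay": 0,"az": -0.15},
  {"grip": 10,"x": 25,"y": 192,"z": 5,"ax": 0,"ay": 0,"az": -0.15},
  {"grip": 10,"x": 28,"y": 216,"z": 5,"ax": 0,"ay": 0,"az": -0.15},
  {"grip": 10,"x": 28,"y": 216,"z": 5,"ax": 0,"ay": 0,"az": -0.15},
])

```text
time_s: 14.25
tcp_pos: [513.9, 313.6, 105.2]
eef_rot: [[-0.995, 0.097, -0.002], [0.097, 0.995, 0.0], [0.002, 0.0, -1.0]]
contact_force: [0.6, 0.2, -2.1]
finger_gap: 0.219
gripper_force: 117.9
```

Request:
servo_tool([
  {"grip": 10,"x": 0,"y": 0,"z": 20,"ax": 0,"ay": 0,"az": 0},
  {"grip": 10,"x": 0,"y": 0,"z": 42,"ax": 0,"ay": 0,"az": 0},
  {"grip": 10,"x": 0,"y": 0,"z": 60,"ax": 0,"ay": 0,"az": 0},
  {"grip": 10,"x": 0,"y": 0,"z": 70,"ax": 0,"ay": 0,"az": 0},
  {"grip": 10,"x": 0,"y": 0,"z": 76,"ax": 0,"ay": 0,"az": 0},
  {"grip": 10,"x": 0,"y": 0,"z": 78,"ax": 0,"ay": 0,"az": 0},
  {"grip": 10,"x": 0,"y": 0,"z": 78,"ax": 0,"ay": 0,"az": 0},
])

```text
time_s: 14.83
tcp_pos: [513.8, 309.4, 29.2]
eef_rot: [[-0.995, 0.101, -0.0], [0.101, 0.995, -0.001], [0.0, -0.001, -1.0]]
contact_force: [0.3, -0.1, -1.3]
finger_gap: 0.213
gripper_force: 118.3
```

Request:
servo_tool([
  {"grip": 10,"x": 0,"y": 0,"z": 0.8,"ax": 0,"ay": 0,"az": 0},
  {"grip": 10,"x": 0,"y": 0,"z": 1.6,"ax": 0,"ay": 0,"az": 0},
  {"grip": 10,"x": 0,"y": 0,"z": 1.6,"ax": 0,"ay": 0,"az": 0},
])

```text
time_s: 15.08
tcp_pos: [514.1, 309.9, 28.4]
eef_rot: [[-0.995, 0.1, 0.001], [0.1, 0.995, 0.0], [-0.001, 0.0, -1.0]]
contact_force: [-0.7, 0.7, -2.6]
finger_gap: 0.215
gripper_force: 118.3
```

Request:
servo_tool([
  {"grip": 10,"x": 0,"y": 0,"z": 0.7,"ax": 0,"ay": 0,"az": 0},
  {"grip": 10,"x": 0,"y": 0,"z": 1.2,"ax": 0,"ay": 0,"az": 0},
  {"grip": 10,"x": 0,"y": 0,"z": 1.2,"ax": 0,"ay": 0,"az": 0},
])

```text
time_s: 15.33
tcp_pos: [514.0, 309.9, 27.7]
eef_rot: [[-0.995, 0.1, 0.001], [0.1, 0.995, 0.0], [-0.001, 0.0, -1.0]]
contact_force: [-0.8, -0.9, 4.7]
finger_gap: 0.218
gripper_force: 119.3
```

Contact with the mat. Opening the fingers, then going straight up.

Request:
servo_tool([
  {"grip": 28,"x": 0,"y": 0,"z": 0,"ax": 0,"ay": 0,"az": 0},
  {"grip": 40,"x": 0,"y": 0,"z": -1,"ax": 0,"ay": 0,"az": 0},
  {"grip": 60,"x": 0,"y": 0,"z": -1,"ax": 0,"ay": 0,"az": 0},
  {"grip": 60,"x": 0,"y": 0,"z": -1,"ax": 0,"ay": 0,"az": 0},
  {"grip": 60,"x": 0,"y": 0,"z": -1,"ax": 0,"ay": 0,"az": 0},
  {"grip": 60,"x": 0,"y": 0,"z": -1,"ax": 0,"ay": 0,"az": 0},
  {"grip": 60,"x": 0,"y": 0,"z": -1,"ax": 0,"ay": 0,"az": 0},
], force=40)

```text
time_s: 15.92
tcp_pos: [513.6, 309.6, 27.3]
eef_rot: [[-0.995, 0.1, -0.0], [0.1, 0.995, -0.001], [0.0, -0.001, -1.0]]
contact_force: [-0.7, 0.1, 0.3]
finger_gap: 0.704
gripper_force: 0.0
```

Request:
servo_tool([
  {"grip": 60,"x": 0,"y": 0,"z": -15,"ax": 0,"ay": 0,"az": 0},
  {"grip": 60,"x": 0,"y": 0,"z": -45,"ax": 0,"ay": 0,"az": 0},
  {"grip": 60,"x": 0,"y": 0,"z": -80,"ax": 0,"ay": 0,"az": 0},
  {"grip": 60,"x": 0,"y": 0,"z": -120,"ax": 0,"ay": 0,"az": 0},
  {"grip": 60,"x": 0,"y": 0,"z": -150,"ax": 0,"ay": 0,"az": 0},
  {"grip": 60,"x": 0,"y": 0,"z": -150,"ax": 0,"ay": 0,"az": 0},
  {"grip": 60,"x": 0,"y": 0,"z": -150,"ax": 0,"ay": 0,"az": 0},
])

```text
time_s: 16.5
tcp_pos: [514.7, 310.4, 179.9]
eef_rot: [[-0.995, 0.1, 0.004], [0.1, 0.995, 0.002], [-0.004, 0.002, -1.0]]
contact_force: [-0.1, -0.6, -0.8]
finger_gap: 0.702
gripper_force: 0.0
```

Run:
```python
from h import *
s=observe(); T=V('wrist'); im,d=grab_frame('wrist'); cv2.imwrite('pics/end.png',im); print(s['time_s'],s['tcp_pos'])
v,u=np.nonzero(d>0); P=world('wrist',d,u,v,T)
H=P[(np.hypot(P[:,0]-512,P[:,1]-310)<45)&(P[:,2]>40)&(P[:,2]<60)]; print('handle top',np.percentile(H[:,2],[10,50,90]),rect(H))
A=np.c_[H[:,:2],np.ones(len(H))]; k=H[:,2]>47; print('plane',np.linalg.lstsq(A[k],H[k][:,2],rcond=None)[0])
im,d=grab_frame('top')
for r in pinpoint('top','clip_eye')+pinpoint('top','spindle_groove'): print(r['score'],(V('top')@np.append(r['location'],1))[:3].round(1))
```

```text
16.5 [514.73853555 310.39360005 179.85916701]
handle top [49.02535087 50.74737283 51.69887675] (array([512.9, 309.9]), 20.3, 59.4, 84.77)
plane [ 4.58283332e-03 -1.17371132e-02  5.19439460e+01]
0.5 [667.7  46.8  35.5]
0.57 [664.9  48.2  33. ]
```

View pics/end.png

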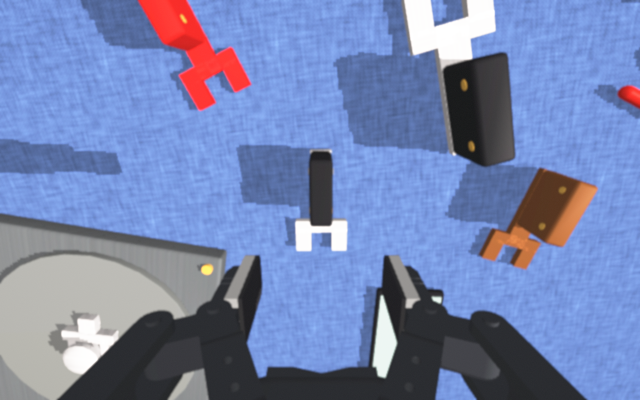

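The fork lies flat on the mat at (322,200), clear of the changer. The clip is seated at the spindle (88,335), and the phone and the other tools are undisturbed.

```bash
python3 -c "
from cell import sign_off; print(sign_off())"
```

```text
the job is handed in; nothing more can be done
None
```

I pushed the clip home on the spindle with the fork, laid the fork back flat on the mat clear of the changer, and handed the job in at about 17 s; the sign-off gave no verdict.

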